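Park the pressing roller at the top of its ramp

TASK

Push the black pressing roller up the little wooden ramp with the fingertips, over the crest and home against the stop board at the top, slowly and without ever letting it run or roll back down; do not grip or lift it. Then push the red knob to swing the keeper bar fully across the ramp behind the roller, let go of everything, and leave the other things on the table where they are.

Things in the scene. Friction and masses are not known exactly. Their poses are not given: they have to be found in the camera images.
- ramp: Wooden roller rest fixed to the table, 290 mm long (its x, uphill, roughly to the robot's left), 132 wide; z up. Origin: centre of its underside. Deck: level apron 14 mm high from x -145 to -45 (5 mm bead across its low end, x -145 to -137), then an 8 degree slope to the crest. Lane 112 mm wide (y -56 to 56) between rails 10 mm thick, 10 mm above the deck.
- ramp_crest (a point): Middle of the crest line, on the deck: ramp x +85, y 0, 32 mm above the table. Beyond it the deck dips 6 degrees down to the stop board. A roller pushed past the crest stays in the dip; one left on the slope rolls back.
- ramp_home (a point): Where the roller's centre is when home in the dip against the stop board: ramp x +108, y 0, 52 mm above the table. The stop board's face is at ramp x +130; the board is 14 mm thick and its top 64 mm above the table.
- keeper_pivot (a point): Upright axis of the keeper, on a post of 18 mm diameter beside the ramp's -y rail (the far side from the robot): ramp x +78, y -70 mm, 51 mm above the table (mid-height of the keeper bar).
- roller: Loose smooth hard black plastic roller with two thin blue bands and aluminium end faces, 44 mm diameter, 106 mm long, about 0.3 kg (varies), lying across the lane on the apron. Origin: its centre, 22 mm above what it lies on. Its y axis is its long axis; x and z turn as it rolls. It rolls freely and is slippery (friction about 0.35). At the start its centre is at ramp x -85 to -60 mm.
- keeper (a joint): Angle (rad) of the 10 mm square aluminium bar, 46 to 56 mm above the table. 0: points down the ramp (its -x) beside the rail; grows clockwise seen from above; 1.57: end stop, straight across the lane (to ramp +y), 3 mm behind a roller that is home. Starts at -0.6 to -0.15 (open, swung outward). Stiff pivot: about 1 N at the knob moves it; stays where left.
- keeper_knob (a point): Centre of the top of the upright red knob on the keeper bar, 78 mm above the table. The knob is 14 mm in diameter, stands 22 mm above the bar (56 to 78 mm above the table) and is 66 mm from the pivot.
- marker: Bystander: red and white marker pen lying flat, 17 x 135 x 16 mm; origin at the centre of its underside. Leave alone.
- nippers: Bystander: red-handled tile nippers lying flat, 60 x 189 x 15 mm; origin at the centre of the underside. Leave alone.
- smalti_1: Bystander: red glass mosaic piece, 37 x 41 x 10 mm; origin at the centre of its underside. Leave alone.
- smalti_2: Bystander: blue glass mosaic piece, 37 x 36 x 10 mm; origin at the centre of its underside. Leave alone.
- smalti_5: Bystander: light grey glass mosaic piece, 32 x 43 x 11 mm; origin at the centre of its underside. Leave alone.
- smalti_7: Bystander: purple glass mosaic piece, 41 x 35 x 11 mm; origin at the centre of its underside. Leave alone.
There are look-alikes about, which are no part of the job. Of the things that look like the roller, the middle-sized one is meant.

How it is judged:
On the way:
1. the roller lies home in the dip against the stop board while the keeper is still open (x of roller in the frame of ramp between 0.102 and 0.113 m and z of roller in the frame of ramp between 0.047 and 0.056 m and y of roller in the frame of ramp between -0.008 and 0.008 m and angle between the y axis of roller and the y axis of ramp, either way round below 0.12 rad and linear speed of roller below 0.02 m/s and value of joint keeper below 0.6 rad), for 0.2 s.
At the end, for the whole second after the job is handed in: The roller's centre is 102 to 113 mm up the ramp's x axis (home against the stop within about 5 mm), 47 to 56 mm above the table, within 8 mm of the lane's middle and square across it within 0.12 rad, at rest; the keeper is at 1.42 rad or more (across the lane within about 8 degrees) (x of roller in the frame of ramp between 0.102 and 0.113 m and z of roller in the frame of ramp between 0.047 and 0.056 m and y of roller in the frame of ramp between -0.008 and 0.008 m and angle between the y axis of roller and the y axis of ramp, either way round below 0.12 rad and linear speed of roller below 0.02 m/s and value of joint keeper above 1.42 rad); the robot touches nothing.
It fails at once if the roller runs or rolls back: it moves faster than 0.3 m/s (linear speed of roller above 0.3 m/s).
It fails at once if the roller is lifted off the ramp (z of roller in the frame of ramp above 0.066 m or (x of roller in the frame of ramp below -0.045 m and z of roller in the frame of ramp above 0.048 m) or (x of roller in the frame of ramp below 0.02 m and z of roller in the frame of ramp above 0.058 m)).
It fails at once if the roller leaves the ramp (x of roller in the frame of ramp below -0.15 m or z of roller in the frame of ramp below 0.03 m).
It fails at once if a bystander is moved more than 15 mm (distance of any of marker, nippers, smalti_1, smalti_2, smalti_5, smalti_7 from where it was at the start of the episode above 0.015 m).
It also fails if it takes over 51 s, if anything falls off the work surface, if the arm or the gripper's body presses on something with over 40 N, if the wrist force passes 120 N, or if a joint passes its speed limit or range.

ROBOT

A 6-joint arm with a two-finger parallel gripper is mounted at the origin on a cart in front of the work surface, level with it; the furniture and walls round the work are solid. World frame = base frame: x ahead of the robot, y to its left, z up, the work surface at z = 0. Lengths are in m, angles in rad, forces in N, time in s.
With the tool pointing down it reaches from about 0.25 to 0.775 m from the base axis. Payload 4 kg.
Tool frame: the origin (TCP) lies on the centre line of the jaws, within the pads' length; the fingertips stand 17 mm ahead of it and the grasp point (between the pads) lies 2 mm behind it; z points along the fingers, y is the line along which they close (so a half turn about z gives the same grasp; the last joint's range is limited). The gripper opens to 94 mm and grips with 3 to 60 N. Pads are 16 mm wide; open, the fingers measure 119 mm over their backs; the gripper's body (75 mm by 177 mm) begins 78 mm behind the grasp point.
Start: joints at [1.065, 0.087, 1.371, -0, 1.684, -0.103], TCP at [0.216, 0.506, 0.223] pointing down, gripper open.
Joint ranges: [-3.1, 3.1], [-0.76, 2.03], [0.27, 2.55], [-1.08, 4.22], [0.17, 2.65], [-2.57, 2.57]. Speed limits (rad/s): [2.79, 2.79, 3.14, 3.14, 3.14, 3.14].

INTERFACE

Orientations are given as [roll, pitch, yaw] about the fixed x, y, z axes, in that order (R = Rz(yaw) Ry(pitch) Rx(roll)).
In Python, from bench import robot gives the robot as it stands.
- The arm moves only by the tool servo_tool, never from a script. Its argument "plan" is a list of rows, each a list of 7 numbers: the shift along the tool's x, y, z normalised to -1 to 1, where 1 is 0.1 m, then the turn, a rotation vector about the tool's x, y, z normalised to -1 to 1, where 1 is pi/2 rad, then the finger opening in mm, from 0 to 94. In form: [[x, y, z, ax, ay, az, gripper], ...]. A call has 1 to 12 rows; each row is the pose to reach, as a shift and turn from the pose commanded when the call began, along the tool's axes at that moment; what a row does not reach only later rows make up. A row lasts 1/12 s, in which the tool goes at most 41.7 mm and 7.16 degrees, less where a joint would pass 70% of its speed; a pose out of reach is approached as far as the arm can. A call with a number of a shift or a turn outside -1 to 1 is refused whole. A call with a gripper value outside its range is refused whole. The fingers move at their own pace and stop on an object; the grip force is fixed at half the most. Time passes only in rows, so rows that repeat a pose let the fingers close. It gives the time, the measured TCP pose, the force, the opening and the grip force at its end, in the units of the state.
- robot.get_obs(): the state, without advancing time (a new reading comes with each control period).
- robot.snapshot(name): name is "side" or "top"; returns the picture (480x640x3 uint8, red, green, blue); there is no depth.
- robot.camera_params(name): a dict with "camera_matrix" (3x3 intrinsics, pixels), "rvec" (rotation vector, rad) and "tvec" (3), from world to camera coordinates, as OpenCV has them. Camera axes: x right, y down, z forward; pixel columns grow to the right and rows downward; lengths in m; the calibration is good to about 2 mm. A picture is of the moment at which its call begins. camera_params takes no time and is no camera call.
- robot.close_job(): hands the job in; it is judged then, once.
Trained networks look in the newest picture that a camera, given by its name, has taken for a name from the list of things; names that differ only in an ending like _2 or _b are one class to them, and where a whole thing is asked for, a point or a joint stands for the part that bears it (a point fixed in the world has none). Each returns a list of dicts, best first, with "conf" (0 to 1); they miss things now and then, are a little off and sometimes report something else, mostly with a low value. They report only what shows in the picture. A call takes as long as a camera call. They do not tell look-alikes from the thing itself.
- robot.find_in(thing, camera): "extent" ([centre column, centre row, width, height] in pixels, round what is visible of it).
The state is a dict: "time": time; "joint_positions": joint angles; "qvel": joint speeds; "joint_torque": joint torques, N m; "tool_pos": TCP position; "ee_rot": TCP orientation; "wrist_force": force on the tool from outside, world axes, zero at the start; "wrist_torque": the same for the moment, N m; "width": finger opening in m; "finger_force": force on a finger pad.
Only numpy, scipy, OpenCV 4.12 (cv2) and the standard library are available. Lean on these libraries where they do the work, as an engineer would, in place of code of your own. Each camera call takes 0.05 s, during which the arm holds its last target. There are 200 camera calls.

## Working session

There is one attempt and no reset: what is moved stays moved. The work goes in short steps, Python scripts to look and compute and a tool call to move; the robot and the scene stay as the last step left them, time stands still between calls to the robot, and variables do not carry over. Pictures are saved under pics/ and viewed, at most 10 in all, crops included, and the job is handed in when it is done.

Besides the shell and the picture viewer there is one more tool, called after "Request:" by a JSON object that holds its "op" and its "data", one argument or row to a line. servo_tool: Moves the arm, as the interface text tells. Scaled input: -1 to 1 covers 0.1 m each way for a shift and pi/2 rad each way for a turn. Its arguments: {"type":"object","properties":{"plan":{"type":"array","items":{"type":"array","items":{"type":"number"}}}},"required":["plan"]}

```bash
mkdir -p pics
python3 - <<'E'
from bench import robot
import cv2
for c in("top","side"):
    cv2.imwrite(f"pics/{c}0.png",robot.snapshot(c)[:,:,::-1])
    p=robot.camera_params(c);print(c,p)
    for t in("ramp","roller","keeper","keeper_knob"):
        print(t,[(round(d["conf"],2),[round(v) for v in d["extent"]]) for d in robot.find_in(t,c)][:4])
print(robot.get_obs())
E
```

```text
top {'camera_matrix': array([[620.30855578,   0.        , 325.98425651],
       [  0.        , 620.30855578, 242.56001029],
       [  0.        ,   0.        ,   1.        ]]), 'rvec': array([ 2.17645441, -2.11791375,  0.20203533]), 'tvec': array([-0.06907257,  0.55746365,  1.48509978])}
ramp [(0.78, [310, 233, 119, 77]), (0.23, [472, 248, 38, 71])]
roller [(0.9, [420, 233, 52, 60]), (0.63, [344, 244, 24, 44]), (0.61, [350, 301, 32, 14]), (0.37, [394, 332, 14, 15])]
keeper [(0.5, [292, 209, 29, 25])]
keeper_knob [(0.53, [292, 206, 26, 23])]
side {'camera_matrix': array([[531.45559075,   0.        , 309.66710168],
       [  0.        , 531.45559075, 244.98434737],
       [  0.        ,   0.        ,   1.        ]]), 'rvec': array([ 2.02247434,  0.03693061, -0.04518177]), 'tvec': array([-0.55769436,  0.04631024,  1.42948752])}
ramp [(0.74, [316, 261, 74, 72])]
roller [(0.86, [307, 270, 47, 17]), (0.86, [321, 315, 66, 46]), (0.75, [252, 282, 21, 18])]
keeper [(0.64, [343, 240, 20, 14])]
keeper_knob [(0.55, [342, 240, 16, 15])]
{'time': 0.5, 'joint_positions': array([ 1.06487864e+00,  8.72322520e-02,  1.37073711e+00,  1.43569607e-05,
        1.68359833e+00, -1.03052924e-01]), 'qvel': array([ 0.00012731, -0.00037826, -0.00178306, -0.00107442,  0.00021748,
       -0.00093684]), 'joint_torque': array([-6.49079902e-04, -3.39622664e+01, -3.02267039e+01,  7.17385998e-02,
        2.43603758e-02, -4.11249701e-06]), 'tool_pos': array([0.21560952, 0.5059836 , 0.22246938]), 'ee_rot': array([ 3.14156635e+00, -1.16216266e-05,  2.73872950e+00]), 'wrist_force': array([-0.356713  ,  0.07179587, -0.43811579]), 'wrist_torque': array([-0.04430908,  0.00556853,  0.03189764]), 'finger_force': 0.0, 'width': 0.09398419081955887}
```

View pics/top0.png

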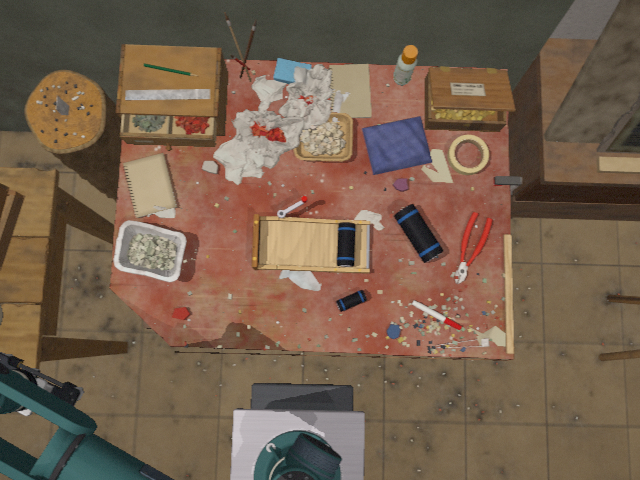

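View pics/side0.png

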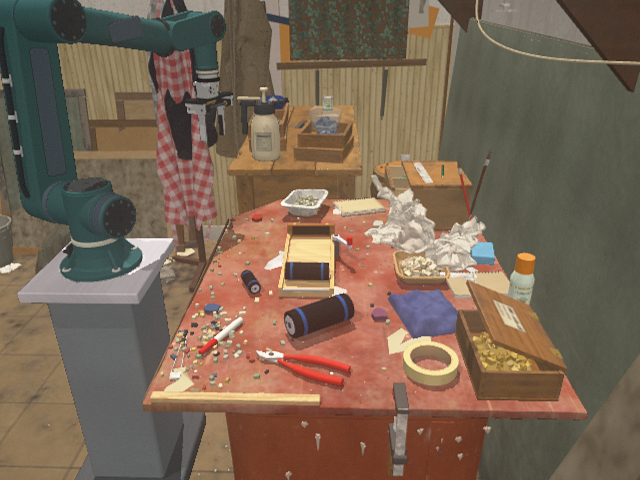

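Three roller look-alikes in the top view: a large one at (420,233), a middle one lying in the ramp at (346,244), and a small one at (350,301). The middle-sized one in the ramp fits, since it lies across the lane on the apron. The ramp's stop is at left, about (254,243), and the red knob is near (305,200). I'll confirm in an enlarged crop.

Run:
```python
import cv2
a=cv2.imread("pics/top0.png")[185:285,240:400]
cv2.imwrite("pics/crop0.png",cv2.resize(a,None,fx=5,fy=5,interpolation=cv2.INTER_CUBIC))
```

```text
(no output)
```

View pics/crop0.png

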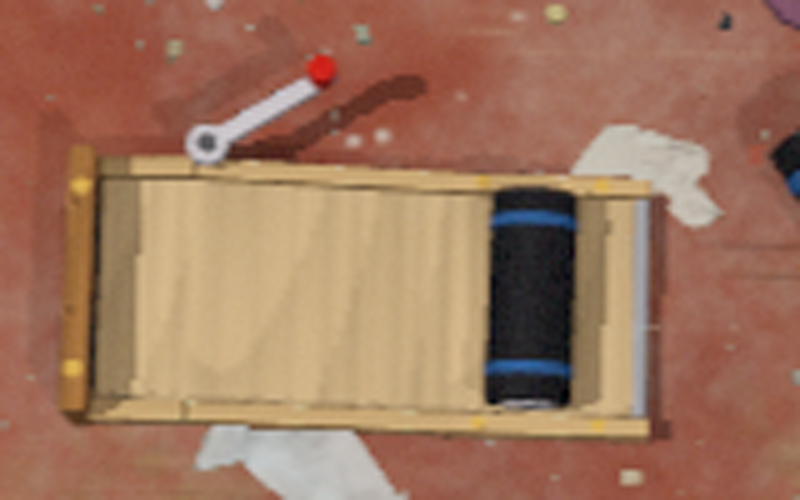

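The crop shows the ramp with its stop board at crop x about 80, the pivot at (207,143) and the knob at (322,69). The middle roller is on the apron at (531,297). I'll fit the ramp pose to these points.

```bash
cat > h.py <<'E'
from bench import robot
import numpy as np,cv2
from scipy.optimize import least_squares
P=robot.camera_params("top");K=P["camera_matrix"];R=cv2.Rodrigues(P["rvec"])[0];t=P["tvec"]
def proj(p):return cv2.projectPoints(np.float64(p).reshape(-1,1,3),P["rvec"],t,K,None)[0][:,0]
def back(uv,z):
    d=R.T@np.linalg.solve(K,[*uv,1]);o=-R.T@t
    return o+d*(z-o[2])/d[2]
def w(p,q):
    c,s=np.cos(q[2]),np.sin(q[2]);p=np.atleast_2d(p)
    return np.c_[q[0]+c*p[:,0]-s*p[:,1],q[1]+s*p[:,0]+c*p[:,1],p[:,2]]
def inv(p,q):
    c,s=np.cos(q[2]),np.sin(q[2]);d=np.array(p[:2])-q[:2];return np.array([c*d[0]+s*d[1],-s*d[0]+c*d[1]])
E
python3 - <<'E'
from h import *
cr=lambda u:(np.array(u)+.5)/5-.5+[240,185]
M=np.array([[144,-66,64],[130,-66,64],[130,66,64],[144,66,64],[-145,-66,24],[-145,66,24],[78,-70,57]])/1e3
U=cr([[70,148],[95,147],[88,412],[62,410],[650,182],[650,436],[207,143]])
f=lambda q:(proj(w(M,q))-U).ravel()
r=least_squares(f,[.5,0,1.57]);q=r.x;print(q,r.fun.reshape(-1,2).round(2))
k=back(cr([322,69]),.078);print("knob",k,inv(k,q),"ang",)
d=inv(k,q)-[.078,-.07];print(np.hypot(*d),"angle",np.arctan2(d[1],-d[0]))
ro=back(cr([531,297]),.036);print("roller",ro,inv(ro,q))
for n,p in dict(start=[-.06,0,.036],crest=[.085,0,.032],home=[.108,0,.052],piv=[.078,-.07,.051]).items():print(n,w(p,q))
np.save("q.npy",q)
E
```

```text
[ 0.55704852 -0.01865636  1.57326479] [[ 0.11 -0.5 ]
 [ 0.83 -0.14]
 [ 0.04  0.31]
 [-0.56  0.56]
 [ 0.17 -0.84]
 [-0.42  0.33]
 [-0.16  0.24]]
knob [0.66167043 0.00332018 0.078     ] [ 0.02171822 -0.10467584] ang
0.0661063722882497 angle -0.552181933166325
roller [ 0.55868472 -0.10345929  0.036     ] [-0.0848067  -0.00142687]
start [[ 0.55719662 -0.07865618  0.036     ]]
crest [[0.5568387  0.06634338 0.032     ]]
home [[0.55678192 0.08934331 0.052     ]]
piv [[0.62685576 0.05951619 0.051     ]]
```

The ramp is aligned with world +y. I'll turn the tool so the finger line lies across the lane, then travel above the low end.

Request:
{"op": "servo_tool", "data": {
  "plan": [
    [-1,-1,0,0,0,0.742,60],
    [-1,-1,0,0,0,0.742,60],
    [-1,-1,0,0,0,0.742,60],
    [-1,-1,0,0,0,0.742,60],
    [-1,-1,0,0,0,0.742,60],
    [-1,-1,0,0,0,0.742,60],
    [-1,-1,0,0,0,0.742,60],
    [-1,-1,0,0,0,0.742,60],
    [-1,-1,0,0,0,0.742,60],
    [-1,-1,0,0,0,0.742,60],
    [-1,-1,0,0,0,0.742,60]
  ]
}}

```text
time: 1.42
tool_pos: [0.2684, 0.3748, 0.2227]
ee_rot: [3.141, -0.0, 1.573]
wrist_force: [0.5, -0.3, -0.2]
width: 0.0598
finger_force: 0.0
```

Request:
{"op": "servo_tool", "data": {
  "plan": [
    [-1,1,0,0,0,0,60],
    [-1,1,0,0,0,0,60],
    [-1,1,0,0,0,0,60],
    [-1,1,0,0,0,0,60]
  ]
}}

```text
time: 1.75
tool_pos: [0.3711, 0.2721, 0.2225]
ee_rot: [3.14, 0.002, 1.571]
wrist_force: [0.6, 0.4, -0.0]
width: 0.0604
finger_force: 0.0
```

Request:
{"op": "servo_tool", "data": {
  "plan": [
    [-1,0.5,0,0,0,0,60],
    [-1,0.5,0,0,0,0,60],
    [-1,0.5,0,0,0,0,60]
  ]
}}

```text
time: 2.0
tool_pos: [0.4199, 0.1726, 0.2226]
ee_rot: [3.141, 0.001, 1.573]
wrist_force: [0.3, -0.3, -0.5]
width: 0.0601
finger_force: 0.0
```

Request:
{"op": "servo_tool", "data": {
  "plan": [
    [-1,0.5,0,0,0,0,60],
    [-1,0.5,0,0,0,0,60],
    [-1,0.5,0,0,0,0,60]
  ]
}}

```text
time: 2.25
tool_pos: [0.4701, 0.0723, 0.2226]
ee_rot: [3.141, 0.001, 1.573]
wrist_force: [0.3, 1.0, 0.7]
width: 0.0597
finger_force: 0.0
```

Request:
{"op": "servo_tool", "data": {
  "plan": [
    [-1,0.5,0,0,0,0,60],
    [-1,0.5,0,0,0,0,60],
    [-1,0.5,0,0,0,0,60]
  ]
}}

```text
time: 2.5
tool_pos: [0.5204, -0.0278, 0.2224]
ee_rot: [3.141, 0.001, 1.573]
wrist_force: [-0.0, 0.9, -0.0]
width: 0.06
finger_force: 0.0
```

Request:
{"op": "servo_tool", "data": {
  "plan": [
    [-1,0.4,0.5,0,0,0,60],
    [-1,0.4,1,0,0,0,60],
    [-1,0.4,1,0,0,0,60],
    [-1,0.4,1,0,0,0,60],
    [-1,0.4,1,0,0,0,60],
    [-1,0.4,1,0,0,0,60]
  ]
}}

```text
time: 3.0
tool_pos: [0.5588, -0.1247, 0.1208]
ee_rot: [-3.138, -0.002, 1.573]
wrist_force: [-0.3, -0.2, 0.3]
width: 0.0602
finger_force: 0.0
```

Request:
{"op": "servo_tool", "data": {
  "plan": [
    [-0.2,0,0,0,0,0,60],
    [-0.2,0,0,0,0,0,60],
    [-0.2,0,0.1,0,0,0,60],
    [-0.2,0,0.2,0,0,0,60]
  ]
}}

```text
time: 3.33
tool_pos: [0.5609, -0.1436, 0.1043]
ee_rot: [3.137, 0.001, 1.574]
wrist_force: [0.5, -0.4, 0.3]
width: 0.0598
finger_force: 0.0
```

Run:
```python
from bench import robot
import cv2
print(robot.get_obs()["tool_pos"])
a=robot.snapshot("top")[:,:,::-1][185:285,240:400]
b=robot.snapshot("side")[:,:,::-1][205:325,250:410]
f=lambda x:cv2.resize(x,None,fx=2.5,fy=2.5,interpolation=cv2.INTER_CUBIC)
a=f(a);b=f(b);cv2.imwrite("pics/c1.png",cv2.vconcat([a,b]))
```

```text
[ 0.56092896 -0.14359679  0.10429688]
```

View pics/c1.png

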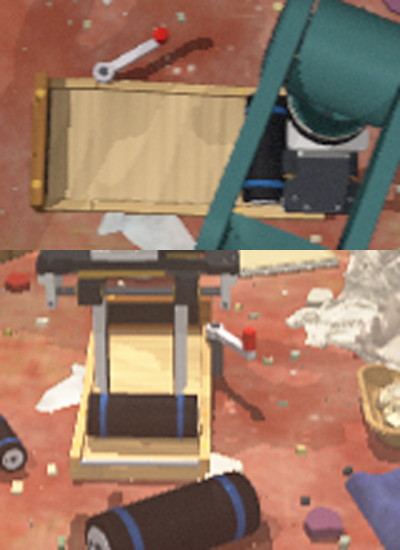

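The top view shows the gripper over the low end, with the knob and roller unmoved. In the side view the two fingers are centred over the lane behind the roller. Next I'll descend behind it.

Request:
{"op": "servo_tool", "data": {
  "plan": [
    [-0.02,-0.03,0.15,0,0,0,60],
    [-0.02,-0.03,0.3,0,0,0,60],
    [-0.02,-0.03,0.45,0,0,0,60],
    [-0.02,-0.03,0.55,0,0,0,60],
    [-0.02,-0.03,0.6,0,0,0,60],
    [-0.02,-0.03,0.62,0,0,0,60]
  ]
}}

```text
time: 3.93
tool_pos: [0.5561, -0.1458, 0.0394]
ee_rot: [-3.14, -0.001, 1.574]
wrist_force: [-0.4, 0.9, 0.6]
width: 0.06
finger_force: 0.0
```

Request:
{"op": "servo_tool", "data": {
  "plan": [
    [0.04,0,0,0,0,0,60],
    [0.08,0,0,0,0,0,60],
    [0.11,0,0,0,0,0,60],
    [0.14,0,0,0,0,0,60],
    [0.17,0,0,0,0,0,60],
    [0.21,0,0,0,0,0,60],
    [0.25,0,0,0,0,0,60],
    [0.29,0,0,0,0,0,60],
    [0.33,0,0,0,0,0,60],
    [0.37,0,0,0,0,0,60],
    [0.41,0,0,0,0,0,60],
    [0.45,0,0,0,0,0,60]
  ]
}}

```text
time: 4.93
tool_pos: [0.5566, -0.101, 0.0404]
ee_rot: [-3.142, -0.0, 1.573]
wrist_force: [0.2, -0.2, -0.7]
width: 0.06
finger_force: 0.1
```

Run:
```python
from bench import robot
import cv2
o=robot.get_obs();print(o["tool_pos"],o["wrist_force"])
a=robot.snapshot("top")[:,:,::-1][185:285,240:400]
b=robot.snapshot("side")[:,:,::-1][205:325,250:410]
print(robot.find_in("roller","side"))
f=lambda x:cv2.resize(x,None,fx=2.5,fy=2.5,interpolation=cv2.INTER_CUBIC)
a=f(a);b=f(b);cv2.imwrite("pics/c2.png",cv2.vconcat([a,b]))
```

```text
[ 0.5565606  -0.10104303  0.0404303 ] [ 0.17736451 -0.21954843 -0.70738934]
[{'extent': [306.5, 262.2, 42.0, 13.6], 'conf': 0.91}, {'extent': [252.8, 281.5, 21.0, 24.3], 'conf': 0.82}, {'extent': [319.9, 314.0, 73.1, 45.3], 'conf': 0.68}]
```

View pics/c2.png

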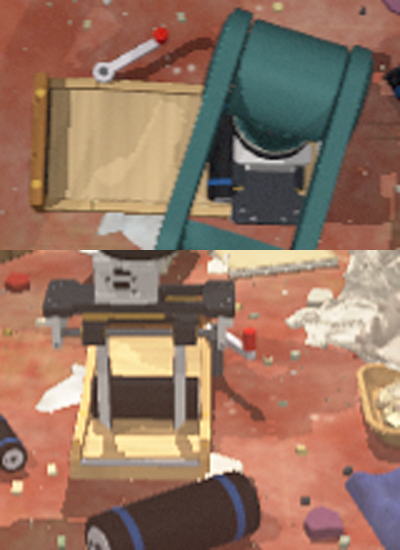

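The side view shows both fingertips in contact behind the roller, which is square and at the foot of the slope. I'll keep going, rising with the slope.

Request:
{"op": "servo_tool", "data": {
  "plan": [
    [0.04,0,0,0,0,0,60],
    [0.08,0,0,0,0,0,60],
    [0.12,0,-0.007,0,0,0,60],
    [0.16,0,-0.013,0,0,0,60],
    [0.2,0,-0.018,0,0,0,60],
    [0.24,0,-0.024,0,0,0,60],
    [0.28,0,-0.029,0,0,0,60],
    [0.32,0,-0.035,0,0,0,60],
    [0.36,0,-0.041,0,0,0,60],
    [0.4,0,-0.046,0,0,0,60],
    [0.44,0,-0.052,0,0,0,60],
    [0.48,0,-0.058,0,0,0,60]
  ]
}}

```text
time: 6.08
tool_pos: [0.5564, -0.053, 0.0463]
ee_rot: [-3.142, -0.0, 1.573]
wrist_force: [0.4, -1.5, 0.9]
width: 0.06
finger_force: 0.8
```

Request:
{"op": "servo_tool", "data": {
  "plan": [
    [0.04,0,-0.006,0,0,0,60],
    [0.08,0,-0.011,0,0,0,60],
    [0.12,0,-0.017,0,0,0,60],
    [0.16,0,-0.022,0,0,0,60],
    [0.2,0,-0.028,0,0,0,60],
    [0.24,0,-0.034,0,0,0,60],
    [0.28,0,-0.039,0,0,0,60],
    [0.32,0,-0.045,0,0,0,60],
    [0.36,0,-0.05,0,0,0,60],
    [0.4,0,-0.056,0,0,0,60],
    [0.44,0,-0.062,0,0,0,60],
    [0.48,0,-0.067,0,0,0,60]
  ]
}}

```text
time: 7.08
tool_pos: [0.5563, -0.0051, 0.053]
ee_rot: [-3.142, -0.0, 1.573]
wrist_force: [-0.2, -1.5, 0.5]
width: 0.0598
finger_force: 0.9
```

Request:
{"op": "servo_tool", "data": {
  "plan": [
    [0.03,0,-0.004,0,0,0,60],
    [0.06,0,-0.008,0,0,0,60],
    [0.09,0,-0.012,0,0,0,60],
    [0.12,0,-0.016,0,0,0,60],
    [0.15,0,-0.02,0,0,0,60],
    [0.18,0,-0.024,0,0,0,60],
    [0.21,0,-0.029,0,0,0,60],
    [0.24,0,-0.033,0,0,0,60],
    [0.27,0,-0.037,0,0,0,60],
    [0.3,0,-0.041,0,0,0,60],
    [0.33,0,-0.045,0,0,0,60],
    [0.36,0,-0.05,0,0,0,60]
  ]
}}

```text
time: 8.08
tool_pos: [0.5563, 0.0308, 0.058]
ee_rot: [3.142, -0.0, 1.573]
wrist_force: [-0.2, -1.3, 1.1]
width: 0.0603
finger_force: 0.8
```

Request:
{"op": "servo_tool", "data": {
  "plan": [
    [0.02,0,0,0,0,0,60],
    [0.04,0,0,0,0,0,60],
    [0.06,0,0,0,0,0,60],
    [0.08,0,0,0,0,0,60],
    [0.1,0,0,0,0,0,60],
    [0.12,0,0,0,0,0,60],
    [0.14,0,0,0,0,0,60],
    [0.16,0,0,0,0,0,60],
    [0.18,0,0,0,0,0,60],
    [0.2,0,0,0,0,0,60],
    [0.22,0,0,0,0,0,60],
    [0.23,0,0,0,0,0,60]
  ]
}}

```text
time: 9.08
tool_pos: [0.5562, 0.0538, 0.058]
ee_rot: [3.142, -0.0, 1.573]
wrist_force: [0.5, 0.4, 0.3]
width: 0.0602
finger_force: 0.0
```

Run:
```python
from bench import robot
import cv2
o=robot.get_obs();print(o["tool_pos"],o["wrist_force"])
a=robot.snapshot("top")[:,:,::-1][185:285,240:400]
b=robot.snapshot("side")[:,:,::-1][205:325,250:410]
f=lambda x:cv2.resize(x,None,fx=2.5,fy=2.5,interpolation=cv2.INTER_CUBIC)
a=f(a);b=f(b);cv2.imwrite("pics/c3.png",cv2.vconcat([a,b]))
```

```text
[0.55619572 0.05381986 0.0579694 ] [0.51987424 0.41810475 0.27577904]
```

View pics/c3.png

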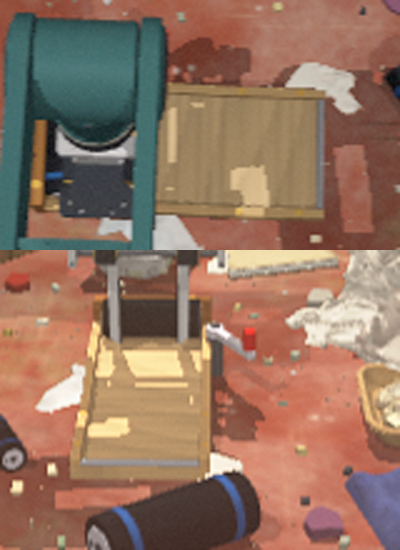

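The roller is over the crest and in the dip (dark band next to the stop board in the side view), and there is no force on the fingers. I'll nudge it to make sure it is seated, then hold.

Request:
{"op": "servo_tool", "data": {
  "plan": [
    [0.01,0,0,0,0,0,60],
    [0.02,0,0,0,0,0,60],
    [0.03,0,0,0,0,0,60],
    [0.04,0,0,0,0,0,60],
    [0.05,0,0,0,0,0,60],
    [0.055,0,0,0,0,0,60],
    [0.06,0,0,0,0,0,60],
    [0.06,0,0,0,0,0,60]
  ]
}}

```text
time: 9.85
tool_pos: [0.5562, 0.0585, 0.058]
ee_rot: [-3.142, 0.002, 1.573]
wrist_force: [0.2, -3.8, 0.4]
width: 0.0601
finger_force: 2.2
```

The roller is seated (3.8 N against the stop). I'll back off, rise, close the fingers and turn so the pad face looks along the knob's first motion.

Request:
{"op": "servo_tool", "data": {
  "plan": [
    [-0.05,0,0,0,0,0,60],
    [-0.15,0,0,0,0,0,60],
    [-0.3,0,0,0,0,0,60],
    [-0.3,0,-0.3,0,0,0,60],
    [-0.3,0,-0.6,0,0,0,60],
    [-0.3,0,-0.9,0,0,0,60],
    [-0.3,0,-0.9,0,0,0,30]
  ]
}}

```text
time: 10.43
tool_pos: [0.5601, 0.0291, 0.1557]
ee_rot: [3.128, -0.001, 1.573]
wrist_force: [1.0, -0.5, 1.4]
width: 0.0564
finger_force: 0.0
```

Request:
{"op": "servo_tool", "data": {
  "plan": [
    [-0.2,0.8,0,0,0,-0.955,0],
    [-0.2,0.8,0,0,0,-0.955,0],
    [-0.2,0.8,0,0,0,-0.955,0],
    [-0.2,0.8,0,0,0,-0.955,0],
    [-0.2,0.8,0,0,0,-0.955,0],
    [-0.2,0.8,0,0,0,-0.955,0],
    [-0.2,0.8,0,0,0,-0.955,0],
    [-0.2,0.8,0,0,0,-0.955,0],
    [-0.2,0.8,0,0,0,-0.955,0],
    [-0.2,0.8,0,0,0,-0.955,0],
    [-0.2,0.8,0,0,0,-0.955,0],
    [-0.2,0.8,0,0,0,-0.955,0]
  ]
}}

```text
time: 11.43
tool_pos: [0.6361, 0.0096, 0.1471]
ee_rot: [3.14, -0.001, 3.08]
wrist_force: [-0.9, -0.4, -0.9]
width: 0.0003
finger_force: 0.0
```

```bash
cat > plan.py <<'E'
from h import *
from scipy.spatial.transform import Rotation as Ro
q=np.load("q.npy")
def pose(a,th,off,z):  # th: tool-x heading above ramp x
    k=np.array([.078,-.07])+.066*np.array([-np.cos(a),np.sin(a)])
    p=k-off*np.array([np.cos(th),np.sin(th)])
    return np.r_[w([*p,z],q)[0],q[2]+th]
def rel(p,c): # c,p = x,y,z,yaw tool down
    T=lambda v:Ro.from_euler("xyz",[np.pi,0,v])
    d=T(c[3]).inv().apply(p[:3]-c[:3])/.1
    return np.r_[d,0,0,-(p[3]-c[3])/(np.pi/2)].round(3)
E
python3 - <<'E'
from plan import *
import cv2
o=robot.get_obs();c=np.r_[o["tool_pos"],o["ee_rot"][2]];print(c)
s=pose(-.552,1.5,.03,.081);print(s,rel(s,c))
a=robot.snapshot("top")[:,:,::-1][185:285,240:400]
b=robot.snapshot("side")[:,:,::-1][205:325,250:410]
f=lambda x:cv2.resize(x,None,fx=2.5,fy=2.5,interpolation=cv2.INTER_CUBIC)
cv2.imwrite("pics/c4.png",cv2.vconcat([f(a),f(b)]))
c=s
for i,(a0,a1) in enumerate([(-.552,.1),(.1,.85),(.85,1.57)]):
    print("call",i)
    for j in range(1,13):
        a=a0+(a1-a0)*j/12
        th=np.clip(1.5*(1.57-a)/1.27,0,1.5)
        p=pose(a,th,.015,.081)
        if i==0: p=pose(a,th,.03-.015*min(1,j/4),.081)
        print(rel(p,c).tolist())
    c=p
E
```

```text
[0.63605155 0.00958928 0.14713917 3.07958558]
[6.91534197e-01 1.35604371e-03 8.10000000e-02 3.07326479e+00] [-0.559 -0.048  0.661  0.     0.     0.004]
call 0
[0.067, -0.02, -0.0, 0.0, 0.0, -0.0]
[0.135, -0.039, -0.0, 0.0, 0.0, -0.0]
[0.205, -0.055, -0.0, 0.0, 0.0, -0.0]
[0.275, -0.07, -0.0, 0.0, 0.0, -0.0]
[0.308, -0.084, -0.0, 0.0, 0.0, -0.0]
[0.342, -0.095, -0.0, 0.0, 0.0, -0.0]
[0.377, -0.105, -0.0, 0.0, 0.0, -0.0]
[0.412, -0.112, -0.0, 0.0, 0.0, -0.0]
[0.447, -0.118, -0.0, 0.0, 0.0, -0.0]
[0.483, -0.122, -0.0, 0.0, 0.0, -0.0]
[0.518, -0.124, -0.0, 0.0, 0.0, -0.0]
[0.554, -0.124, -0.0, 0.0, 0.0, -0.0]
call 1
[0.041, 0.002, 0.0, 0.0, 0.0, -0.0]
[0.082, 0.008, 0.0, 0.0, 0.0, -0.0]
[0.123, 0.015, 0.0, 0.0, 0.0, -0.0]
[0.163, 0.016, 0.0, 0.0, 0.0, 0.038]
[0.203, 0.018, 0.0, 0.0, 0.0, 0.085]
[0.243, 0.022, 0.0, 0.0, 0.0, 0.132]
[0.284, 0.029, 0.0, 0.0, 0.0, 0.179]
[0.323, 0.038, 0.0, 0.0, 0.0, 0.226]
[0.362, 0.05, 0.0, 0.0, 0.0, 0.273]
[0.401, 0.064, 0.0, 0.0, 0.0, 0.32]
[0.438, 0.08, 0.0, 0.0, 0.0, 0.367]
[0.475, 0.099, 0.0, 0.0, 0.0, 0.414]
call 2
[0.039, -0.004, -0.0, 0.0, 0.0, 0.045]
[0.079, -0.006, -0.0, 0.0, 0.0, 0.09]
[0.119, -0.006, -0.0, 0.0, 0.0, 0.135]
[0.159, -0.003, -0.0, 0.0, 0.0, 0.18]
[0.199, 0.002, 0.0, 0.0, 0.0, 0.226]
[0.238, 0.01, 0.0, 0.0, 0.0, 0.271]
[0.278, 0.02, 0.0, 0.0, 0.0, 0.316]
[0.316, 0.033, 0.0, 0.0, 0.0, 0.361]
[0.354, 0.048, 0.0, 0.0, 0.0, 0.406]
[0.391, 0.065, 0.0, 0.0, 0.0, 0.451]
[0.427, 0.084, 0.0, 0.0, 0.0, 0.496]
[0.461, 0.106, 0.0, 0.0, 0.0, 0.541]
```

View pics/c4.png

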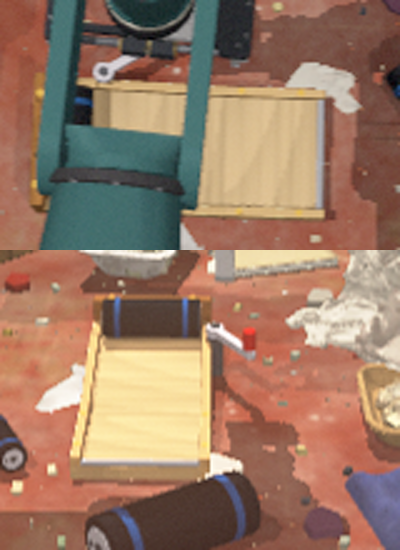

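The side view shows the roller home and square against the stop, with the keeper still open. I'll move to the outer side of the knob, descend and sweep.

Request:
{"op": "servo_tool", "data": {
  "plan": [
    [-0.3,-0.05,0,0,0,0,0],
    [-0.56,-0.05,0,0,0,0,0],
    [-0.56,-0.05,0,0,0,0,0],
    [-0.56,-0.05,0.3,0,0,0,0],
    [-0.56,-0.05,0.55,0,0,0,0],
    [-0.56,-0.05,0.66,0,0,0,0],
    [-0.56,-0.05,0.66,0,0,0,0]
  ]
}}

```text
time: 12.12
tool_pos: [0.6889, 0.0011, 0.0772]
ee_rot: [3.141, -0.009, 3.071]
wrist_force: [-0.6, 0.0, -0.6]
width: 0.0006
finger_force: 0.0
```

Request:
{"op": "servo_tool", "data": {
  "plan": [
    [0.07,-0.02,0,0,0,0,0],
    [0.135,-0.04,0,0,0,0,0],
    [0.205,-0.055,0,0,0,0,0],
    [0.275,-0.07,0,0,0,0,0],
    [0.31,-0.085,0,0,0,0,0],
    [0.34,-0.095,0,0,0,0,0],
    [0.375,-0.105,0,0,0,0,0],
    [0.41,-0.11,0,0,0,0,0],
    [0.445,-0.12,0,0,0,0,0],
    [0.48,-0.12,0,0,0,0,0],
    [0.52,-0.125,0,0,0,0,0],
    [0.555,-0.125,0,0,0,0,0]
  ]
}}

```text
time: 13.12
tool_pos: [0.6351, -0.0078, 0.0817]
ee_rot: [3.141, -0.001, 3.073]
wrist_force: [1.3, -1.0, 0.1]
width: 0.0002
finger_force: 0.5
```

Run:
```python
from plan import *
import cv2
o=robot.get_obs();c=np.r_[o["tool_pos"],o["ee_rot"][2]];print(c,o["wrist_force"],rel(pose(.1,1.5,.015,.081),c))
a=robot.snapshot("top")[:,:,::-1][185:285,240:400]
b=robot.snapshot("side")[:,:,::-1][205:325,250:410]
f=lambda x:cv2.resize(x,None,fx=2.5,fy=2.5,interpolation=cv2.INTER_CUBIC)
cv2.imwrite("pics/c5.png",cv2.vconcat([f(a),f(b)]))
```

```text
[ 0.635061   -0.00778225  0.08167586  3.07319932] [ 1.26965444 -1.0138418   0.06356367] [-0.003  0.006  0.007  0.     0.    -0.   ]
```

View pics/c5.png

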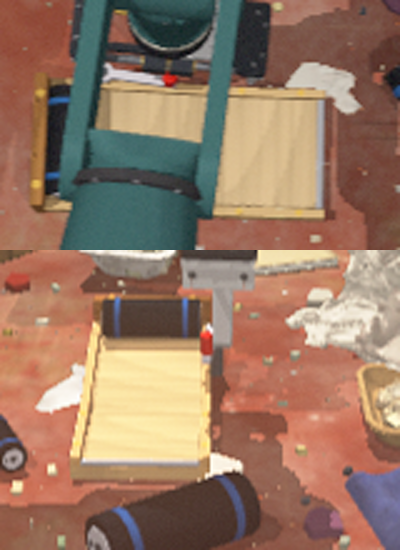

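The knob has swung to about 0.1 rad and the closed fingers are right behind it. The roller is unmoved. I'll continue the sweep.

Request:
{"op": "servo_tool", "data": {
  "plan": [
    [0.04,0,0,0,0,0,0],
    [0.08,0.01,0,0,0,0,0],
    [0.125,0.015,0,0,0,0,0],
    [0.165,0.015,0,0,0,0.04,0],
    [0.205,0.02,0,0,0,0.085,0],
    [0.245,0.02,0,0,0,0.13,0],
    [0.285,0.03,0,0,0,0.18,0],
    [0.325,0.04,0,0,0,0.225,0],
    [0.36,0.05,0,0,0,0.275,0],
    [0.4,0.065,0,0,0,0.32,0],
    [0.44,0.08,0,0,0,0.365,0],
    [0.475,0.1,0,0,0,0.415,0]
  ]
}}

```text
time: 14.22
tool_pos: [0.5884, 0.0057, 0.0819]
ee_rot: [3.141, -0.0, 2.418]
wrist_force: [1.2, -1.4, -1.0]
width: 0.0007
finger_force: 0.5
```

Request:
{"op": "servo_tool", "data": {
  "plan": [
    [0.04,-0.005,0,0,0,0.045,0],
    [0.08,-0.005,0,0,0,0.09,0],
    [0.12,-0.005,0,0,0,0.135,0],
    [0.16,-0.005,0,0,0,0.18,0],
    [0.2,0,0,0,0,0.225,0],
    [0.24,0.01,0,0,0,0.27,0],
    [0.28,0.02,0,0,0,0.315,0],
    [0.315,0.035,0,0,0,0.36,0],
    [0.355,0.05,0,0,0,0.405,0],
    [0.39,0.065,0,0,0,0.45,0],
    [0.42,0.08,0,0,0,0.495,0],
    [0.455,0.1,0,0,0,0.54,0]
  ]
}}

```text
time: 15.22
tool_pos: [0.5608, 0.043, 0.082]
ee_rot: [-3.141, 0.0, 1.57]
wrist_force: [1.8, -3.4, 0.0]
width: 0.0005
finger_force: 2.4
```

Run:
```python
from plan import *
import cv2
o=robot.get_obs();c=np.r_[o["tool_pos"],o["ee_rot"][2]];print(c,o["wrist_force"],rel(pose(1.57,0,.015,.081),c))
a=robot.snapshot("top")[:,:,::-1][185:285,240:400]
b=robot.snapshot("side")[:,:,::-1][205:325,250:410]
f=lambda x:cv2.resize(x,None,fx=2.5,fy=2.5,interpolation=cv2.INTER_CUBIC)
cv2.imwrite("pics/c6.png",cv2.vconcat([f(a),f(b)]))
```

```text
[0.56077315 0.04298488 0.08199051 1.56972687] [ 1.84926106 -3.41129432  0.04233719] [ 0.013  0.001  0.01   0.     0.    -0.002]
```

View pics/c6.png

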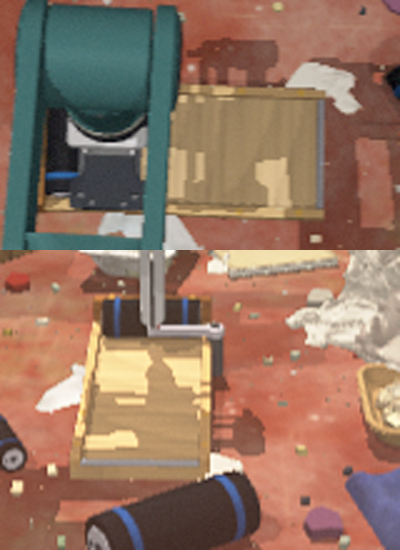

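The bar lies across the lane behind the roller, at or near its end stop. I'll press a little more, then back away and look.

Request:
{"op": "servo_tool", "data": {
  "plan": [
    [0.01,0,0,0,0,0,0],
    [0.02,0,0,0,0,0,0],
    [0.03,0,0,0,0,0,0],
    [0.03,0,0,0,0,0,0]
  ]
}}

```text
time: 15.65
tool_pos: [0.5609, 0.0433, 0.0821]
ee_rot: [-3.141, 0.005, 1.574]
wrist_force: [-0.2, -7.6, 0.1]
width: 0.0008
finger_force: 3.7
```

Request:
{"op": "servo_tool", "data": {
  "plan": [
    [-0.1,0,0,0,0,0,0],
    [-0.4,0,0,0,0,0,0],
    [-0.7,0,0,0,0,0,0],
    [-1,0,-0.3,0,0,0,0],
    [-1,0,-0.6,0,0,0,0],
    [-1,0,-1,0,0,0,0],
    [-1,0,-1,0,0,0,0]
  ]
}}

```text
time: 16.23
tool_pos: [0.5653, -0.0551, 0.1912]
ee_rot: [3.127, 0.001, 1.573]
wrist_force: [0.6, -0.6, 1.6]
width: 0.0006
finger_force: 0.0
```

Request:
{"op": "servo_tool", "data": {
  "plan": [
    [-1,0,0,0,0,0,0],
    [-1,0,0,0,0,0,0],
    [-1,0,0,0,0,0,0],
    [-1,0,0,0,0,0,0]
  ]
}}

```text
time: 16.57
tool_pos: [0.5615, -0.1573, 0.1815]
ee_rot: [3.142, -0.0, 1.57]
wrist_force: [0.1, -0.1, 0.7]
width: 0.0006
finger_force: 0.0
```

Run:
```python
from plan import *
import cv2
a=robot.snapshot("top")[:,:,::-1][185:285,240:400]
cv2.imwrite("pics/c7.png",cv2.resize(a,None,fx=5,fy=5,interpolation=cv2.INTER_CUBIC))
p=lambda v:((proj(v)[0]-[240,185]+.5)*5).round()
for A in(1.4,1.57):print(A,p(w([.078-.066*np.cos(A),-.07+.066*np.sin(A),.078],q)))
print("home roller",p(w([.108,0,.052],q)))
```

```text
1.4 [223. 268.]
1.57 [200. 269.]
home roller [141. 285.]
```

View pics/c7.png

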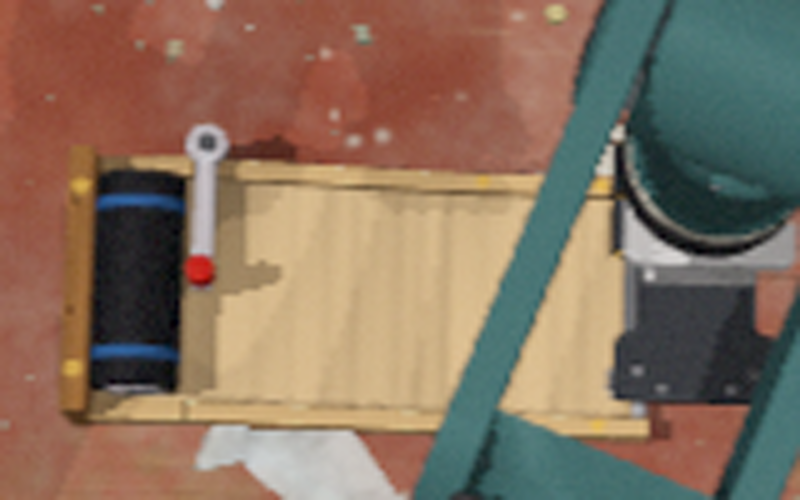

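The knob is at crop (200,269), exactly the 1.57 rad prediction. The roller is at (138,280), home and square, and the arm is clear.

```bash
python3 -c "
from bench import robot
print(robot.close_job())"
```

```text
the job is handed in; nothing more can be done
None
```

The roller is home and square against the stop, the keeper bar is fully across the lane behind it, the arm is clear of everything, and the job was handed in at about 17 s; no verdict came back.

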